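# Slide the thin specimen carrier over the granite edge and load it on the XY stage

### The arm

A 7-joint arm with a two-finger parallel gripper is mounted at the origin on the work surface. World frame = base frame: x ahead of the robot, y to its left, z up, the work surface at z = 0. Lengths are in mm, angles in degrees, forces in N, time in s.
With the tool pointing down it reaches from about 425 to 825 mm from the base axis. Payload 3.6 kg.
Tool frame: the origin (TCP) lies at the very end of the fingers, on their centre line; the grasp point (between the pads) lies grip_point_offset behind it (grip_point_offset is the distance from the TCP to the grasp point, in mm); z points along the fingers, y is the direction in which the jaws open and shut (so a half turn about z gives the same grasp; the last joint's range is limited). The gripper opens to 93 mm and grips with 3 to 60 N. Pads are 15 mm wide; open, the fingers measure 128 mm over their backs; the gripper's body (75 mm by 188 mm) begins 65 mm behind the grasp point.
Start: joints at [-65.575, 35.231, -0.722, 81.555, 0.464, 63.22, -2.315], TCP at [284.327, 584.481, 184.74] pointing down, gripper open.
Joint ranges: [-178.69, 178.69], [-17.37, 117.87], [-77.05, 75.6], [15.02, 138.74], [-78.02, 258.01], [0.78, 113.62], [-162.83, 162.83]. Speed limits (degrees/s): [159.86, 159.86, 180, 180, 180, 180, 180].

### API

Orientations are given as a 3x3 rotation matrix whose columns are the frame's x, y, z axes.
In Python, from cell import * gives the robot as it stands. The module is installed in compiled form; this text tells all that it offers.
- The arm moves only by the tool apply_moves, never from a script. Its argument "moves" is a list of rows, each a list of 6 numbers: the shift along the tool's x, y, z in units of 10 cm (1.0 is 10 cm), then the turn, a rotation vector about the tool's x, y, z in units of pi rad (1.0 is pi rad). A call has 1 to 8 rows; each row is the pose to reach, as a shift and turn from the pose measured when the call began, along the tool's axes at that moment, turning the shorter way round; what a row does not reach only later rows make up. A row lasts 1/10 s, in which the tool goes at most 50 mm and 8.59 degrees, less where a joint would pass 70% of its speed; a pose out of reach is approached as far as the arm can. A call with a number of a shift or a turn outside -1 to 1 is refused whole. A call with a gripper value outside its range is refused whole. "claw" is the gripper's target within -1 to 1 (fully open at 1, half-way at 0, shut at -1), set as the call begins (left out, the last holds). The fingers move at their own pace and stop on an object; "force" is the grip in N (left out, the last holds). Time passes only in rows, so rows that repeat a pose let the fingers close. It gives the time, the measured TCP pose, the force and the opening at its end, in the units of the state.
- state(): the state, without advancing time (a new reading comes with each control period).
- get_image(name): name is "side" or "top"; returns a dict with "frame" (480x640x3 uint8, red, green, blue), "depth" (480x640 float32, mm along the optical axis (not along the pixel's ray), 0 where there is no reading), "K" (3x3 intrinsics, pixels), "world_from_camera" (4x4, takes a point from camera to world coordinates). Camera axes: x right, y down, z forward; pixel columns grow to the right and rows downward; lengths in mm; the calibration is good to about 2 mm. A picture is of the moment at which its call begins.
- job_done(): hands the job in, once; it reports no verdict.
The state is a dict: "t": time; "joint_positions": joint angles; "joint_velocities": joint speeds; "joint_torque": joint torques, N m; "tcp_pos": TCP position; "eef_rot": TCP orientation; "contact_force": force on the tool from outside, world axes, zero at the start; "moment": the same for the moment, N m; "width": finger opening in mm.
Only numpy, scipy, OpenCV 4.12 (cv2) and the standard library are available. Lean on these libraries where they do the work, as an engineer would, in place of code of your own. Each camera call takes 0.05 s, during which the arm holds its last target. There are 200 camera calls.

### The job

Slide the thin steel specimen carrier over the grey granite plate, orange end first, out between the blue and the red specimen mounts until the orange end sticks out a good 40 mm beyond the granite's robot-facing edge; leave it lying flat there, not tipping. Then pick it up by that end and lay it on the black XY stage, flat between the two aluminium ribs, its plain end up against the cross stop and its orange end overhanging the stage's front, and let go. Leave all three specimen mounts and the bottle standing where they are and never let the carrier drop.

Things in the scene. Friction and masses are not known exactly. Their poses are not given: they have to be found in the camera images.
- carrier_mid (a point): Steel carrier plate 130 mm long (x), 44 wide (y), 3 thick (z), about 110 g, one end banded orange. Hard to grip lying flat; slides easily on granite (friction 0.3), so a fingertip pressed on its top drags it. Point: its centre, mid-thickness; x runs from the orange to the plain end, z up. Starts flat on the granite, orange end within 25 degrees of facing the front edge.
- carrier_grip (a point): Centre of the carrier's orange end face, 65 mm from its centre, mid-thickness; same axes. The orange band reaches 22 mm in from here. The carrier tips off an edge once its centre passes it.
- carrier_far (a point): Centre of the carrier's plain end face, 65 mm from the carrier's centre, mid-thickness; same axes. Pressed with about 8 N and dragged sideways over its centre, the carrier shifts without turning; dragged sideways 20 mm in from this end, it turns about a point some 30 mm beyond its centre. A fingertip twisted on the spot hardly turns it.
- carrier: The same carrier, origin at the centre of its underside; same axes.
- slab_edge (a point): Grey granite surface plate, fixed, 300 mm deep (x), 260 wide (y), 50 high, on either side of the robot's centre line. Point: middle of the top of its front edge, which faces the robot; x points from this edge into the plate (top spans x 0 to 300, y -130 to 130 mm), z up; the top is at this point's height, 50 mm above the bench.
- seat_stop (a point): Black XY stage, fixed, 100 mm deep (x), 150 wide, top 70 mm up. Point: middle of the cross stop's front face at the height of the top; x points into the stop, z up. Front edge at x = -85 mm. Ribs along x from -70 to 0 mm, 6 high, 8 wide, inner faces at y = +-26 mm; stop 8 high. A seated carrier overhangs the front 45 mm, free beneath. Side and back knobs lie below the top.
- mount_a_mid (a point): Loose resin specimen mount, blue: upright cylinder 30 mm in diameter, 24 mm tall, bright steel face on top, 60 g, standing on the granite. Point: its centre, half-way up. Must stay where it stands. About 30 mm behind the granite's front edge; the gap the carrier goes through lies between it and the red one.
- mount_b_mid (a point): Loose resin specimen mount, red: upright cylinder 30 mm in diameter, 24 mm tall, bright steel face on top, 60 g, standing on the granite. Point: its centre, half-way up. Must stay where it stands. About 100 mm (centres) from the blue one, along the edge to -y.
- mount_c_mid (a point): Loose resin specimen mount, green: upright cylinder 30 mm in diameter, 24 mm tall, bright steel face on top, 60 g, standing on the granite. Point: its centre, half-way up. Must stay where it stands. Near the granite's back edge.
- rinse_mid (a point): Loose white rinse bottle with a red cap, 56 mm in diameter, 150 mm tall, 300 g, standing on the bench between the granite plate and the stage. Point at its centre, half-way up. Must stay where it stands.
Mind the look-alikes: they are no part of the job. What is meant by the part that bears rinse_mid is not pink, and is the smaller of those in its own colour. Of the things shaped like the carrier, the bare steel one is meant.

How it is judged:
By the outcome, as a careful person would: the job done as asked, in the order asked, and still so for the second after the job is handed in, with the robot touching nothing.
It also fails if it takes over 72 s, if anything falls off the work surface, if the arm or the gripper's body presses on something with over 40 N, if the wrist force passes 120 N, or if a joint passes its speed limit or range.

## Working session

There is one attempt and no reset: what is moved stays moved. The work goes in short steps, Python scripts to look and compute and a tool call to move; the robot and the scene stay as the last step left them, time stands still between calls to the robot, and variables do not carry over. Pictures are saved under pics/ and viewed, about 8 in all and at most 12, crops included, and the job is handed in when it is done.

Besides the shell and the picture viewer there is one more tool, called after "Call:" as a command line: name --pt "numbers of a row" for each row, then --argument value for the rest. apply_moves: Moves the arm, as the interface text tells. Its arguments: {"type":"object","properties":{"moves":{"type":"array"},"claw":{"type":"number"},"force":{"type":"number"}},"required":["moves"]}

```bash
mkdir -p pics; ls; cat > h.py <<'E'
from cell import *
import numpy as np, cv2
def snap(n,tag):
    d=get_image(n); np.savez(f'{tag}.npz',**d); cv2.imwrite(f'pics/{tag}.png',d['frame'][:,:,::-1]); return d
def ray(d,u,v,z):
    K=np.array(d['K']);T=np.array(d['world_from_camera'])
    r=T[:3,:3]@np.linalg.inv(K)@np.array([u,v,1.]);o=T[:3,3]
    return o+r*(z-o[2])/r[2]
def proj(d,p):
    K=np.array(d['K']);T=np.linalg.inv(np.array(d['world_from_camera']))
    c=T[:3,:3]@np.array(p,float)+T[:3,3]; q=K@c; return q[:2]/q[2]
def cloud(d):
    K=np.array(d['K']);T=np.array(d['world_from_camera'])
    v,u=np.mgrid[:480,:640];P=np.stack([u,v,np.ones_like(u)],-1)@np.linalg.inv(K).T*d['depth'][...,None]
    return P@T[:3,:3].T+T[:3,3]
E
python3 - <<'E'
from h import *
for n in('top','side'):
    d=snap(n,n+'0');print(n,d['K'],d['world_from_camera'].round(3))
s=state();print(s)
E
```

```text
pics
top [[494.29264572   0.         321.85916305]
 [  0.         494.29264572 240.65363755]
 [  0.           0.           1.        ]] [[ 1.30000e-02 -9.97000e-01  7.50000e-02  4.45676e+02]
 [-9.99000e-01 -1.10000e-02  3.30000e-02 -4.00390e+01]
 [-3.20000e-02 -7.50000e-02 -9.97000e-01  9.91542e+02]
 [ 0.00000e+00  0.00000e+00  0.00000e+00  1.00000e+00]]
side [[466.93069984   0.         316.41014956]
 [  0.         466.93069984 236.29829592]
 [  0.           0.           1.        ]] [[ 7.27000e-01 -4.23000e-01  5.41000e-01  5.64200e+00]
 [-6.87000e-01 -4.34000e-01  5.83000e-01 -5.54929e+02]
 [-1.20000e-02 -7.95000e-01 -6.06000e-01  6.16074e+02]
 [ 0.00000e+00  0.00000e+00  0.00000e+00  1.00000e+00]]
{'t': 0.1, 'joint_positions': array([-65.57664529,  35.28265532,  -0.72157807,  81.63065265,
         0.46532631,  63.22274022,  -2.31525494]), 'joint_velocities': array([-0.04171832, -0.00026654,  0.02566126, -0.17303292, -0.03702856,
       -0.03495567,  0.04278245]), 'joint_torque': array([ 1.57010181e-03, -4.60041511e+01,  2.10245135e-01, -1.66244370e+01,
       -6.11374062e-02,  1.69551338e-02,  1.24902963e-04]), 'tcp_pos': array([284.00538775, 583.78252119, 183.71775555]), 'eef_rot': array([[-8.99260621e-01,  4.37412177e-01, -9.60677447e-04],
       [ 4.37413227e-01,  8.99258134e-01, -2.11602395e-03],
       [-6.16776330e-05, -2.32307003e-03, -9.99997300e-01]]), 'contact_force': array([ 0.14596858, -0.08217364, -0.72049194]), 'moment': array([-0.01130292, -0.02494116, -0.02418669]), 'width': 92.83628157432899}
```

View pics/top0.png

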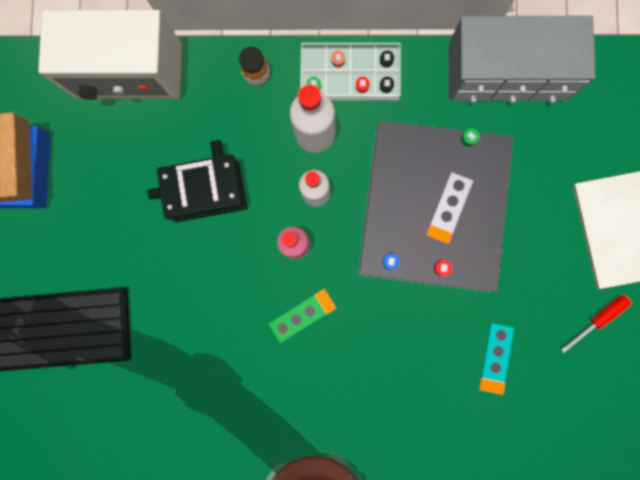

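View pics/side0.png

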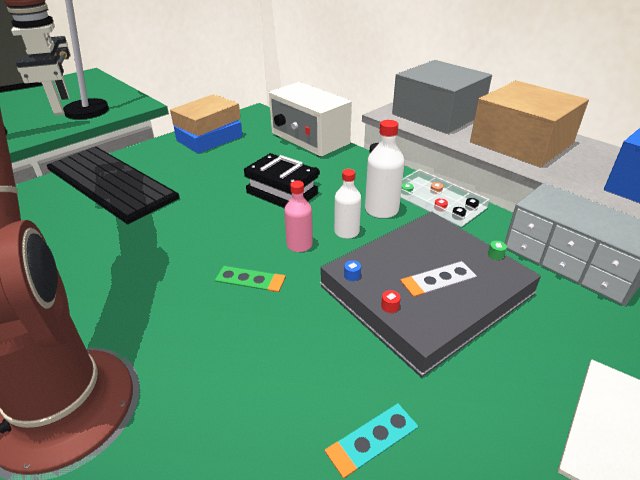

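The top view shows the carrier at about (453,207) with its orange end at (440,234). The blue, red and green mounts are at (391,261), (444,268) and (471,136). The small white bottle is at (314,188) and the stage at (205,187), with its stop toward the back and ribs at u≈183 and 212. The side view agrees with this. Next I'll measure these positions.

```bash
cat > m.py <<'E'
from h import *
def comps(mask,amin=15):
    n,l,s,c=cv2.connectedComponentsWithStats(mask.astype(np.uint8))
    return [(s[i,4],c[i],l==i) for i in range(1,n) if s[i,4]>=amin]
def carrier(d,zt=53.,box=(355,110,520,300)):
    """fit of the carrier's top face in the given top-view pixel box -> mid, yaw(deg) of x axis, orange end"""
    hsv=cv2.cvtColor(d['frame'],cv2.COLOR_RGB2HSV);h,s,v=cv2.split(hsv)
    R=np.zeros_like(h,bool);R[box[1]:box[3],box[0]:box[2]]=1
    org=(h>8)&(h<24)&(s>150)&(v>120)&R
    st=(s<40)&(v>150)&R
    o=max(comps(org),key=lambda c:c[0]); 
    m=cv2.morphologyEx((st|o[2]).astype(np.uint8),cv2.MORPH_CLOSE,np.ones((9,9)))
    m=max(comps(m),key=lambda c:c[0])[2]
    c=max(cv2.findContours(m.astype(np.uint8),cv2.RETR_EXTERNAL,cv2.CHAIN_APPROX_NONE)[0],key=len)[:,0]
    P=np.array([ray(d,u,w,zt)[:2] for u,w in c],np.float32)
    (cx,cy),(w,hh),a=cv2.minAreaRect(P); 
    ang=a if w>hh else a+90
    e=np.array([np.cos(np.radians(ang)),np.sin(np.radians(ang))])
    O=ray(d,*o[1],zt)[:2]
    if e@(O-[cx,cy])>0:e=-e
    return np.array([cx,cy]),np.degrees(np.arctan2(e[1],e[0])),np.array([cx,cy])-65*e,(w,hh),O
E
python3 - <<'E'
from m import *
d=dict(np.load('top0.npz'));C=cloud(d);S=dict(np.load('side0.npz'));CS=cloud(S)
print('carrier',carrier(d))
hsv=cv2.cvtColor(d['frame'],cv2.COLOR_RGB2HSV);h,s,v=cv2.split(hsv)
def rg(b):
    R=np.zeros_like(h,bool);R[b[1]:b[3],b[0]:b[2]]=1;return R
for n,b in dict(blue=(378,248,404,275),red=(430,255,458,282),green=(458,122,486,150)).items():
    m=rg(b)&((s>110)|(v>170))&~((h>8)&(h<24))
    c=max(comps(m),key=lambda c:c[0]);mm=c[2]&(v>170)&(s<90)
    (u,w),r=cv2.minEnclosingCircle(np.argwhere(c[2])[:,::-1].astype(np.float32))
    print(n,c[0],c[1],'top74',ray(d,*c[1],68),'circle',u,w,r,ray(d,u,w,70),'depthmed',np.median(C[c[2]],0))
# slab: depth points of height 50
H=C[...,2]
m=(H>44)&(H<62)&rg((345,110,525,300))
P=C[m][:,:2].astype(np.float32);r=cv2.minAreaRect(P);print('slab depth',r,cv2.boxPoints(r),np.median(H[m]))
g=rg((345,110,525,300))&(s<60)&(v<130)&(v>50)
c=max(comps(g),key=lambda c:c[0])[2];cc=max(cv2.findContours(c.astype(np.uint8),0,1)[0],key=len)[:,0]
Q=np.array([ray(d,u,w,50)[:2] for u,w in cc],np.float32);r=cv2.minAreaRect(Q);print('slab col',r,cv2.boxPoints(r))
m=rg((140,135,255,230))&(H>60)&(H<90)
P=C[m][:,:2].astype(np.float32);r=cv2.minAreaRect(P);print('stage depth',r,cv2.boxPoints(r),np.percentile(H[m],[5,50,95]))
m=rg((165,145,235,215))&(v>150)&(s<60)
for a,c,q in comps(m):
    r=cv2.minAreaRect(np.array([ray(d,u,w,77)[:2] for w,u in np.argwhere(q)],np.float32));print('rib',a,c,r,ray(d,*c,76),np.median(H[q]))
m=rg((290,160,340,212))&(H>60); P=C[m];print('bottle',np.median(P,0),P.max(0),P.min(0))
m=rg((300,168,325,190))&((h<8)|(h>172))&(s>150)
for a,c,q in comps(m):print('cap',a,c,ray(d,*c,148),np.median(C[q],0))
im=cv2.resize(d['frame'][120:240,130:260,::-1],None,fx=5,fy=5,interpolation=cv2.INTER_CUBIC);cv2.imwrite('pics/stage.png',im)
E
```

```text
carrier (array([ 582.5567627 , -250.71174622]), np.float64(-21.521453857421882), array([ 522.08854515, -226.86652306]), (46.285011291503906, 131.18666076660156), array([ 531.02541425, -230.5428005 ]))
blue 228 [390.86403509 261.14035088] top74 [ 478.38957006 -138.47693503   68.        ] circle 390.84375 261.1875 8.466773986816406 [ 478.23076949 -138.22646909   70.        ] depthmed [ 478.31992346 -138.06854161   73.87359323]
red 256 [443.0859375 267.6328125] top74 [ 467.51081116 -234.85791636   68.        ] circle 443.0 268.0 9.219644546508789 [ 466.78365379 -234.27468529   70.        ] depthmed [ 466.82599347 -233.62074013   73.49024292]
green 490 [471.25306122 131.45918367] top74 [ 724.96282034 -289.03190582   68.        ] circle 471.5 130.45652770996094 15.930027961730957 [ 726.28629782 -288.97221459   70.        ] depthmed [ 728.9869545  -292.65311111   49.16123248]
slab depth ((589.1040649414062, -226.33966064453125), (260.7186584472656, 301.3004455566406), 83.32030487060547) [[ 424.31323 -338.29065]
 [ 723.5685  -373.33755]
 [ 753.8949  -114.38867]
 [ 454.63965  -79.34177]] 50.
[... 216 characters left out ...]
746   -79.326965]]
stage depth ((617.703125, 228.3319549560547), (100.9505386352539, 150.92410278320312), 11.04544448852539) [[553.7053  292.72568]
 [582.6205  144.59737]
 [681.7009  163.93823]
 [652.78577 312.06653]] [67.59865727 70.72251025 77.38851424]
rib 514 [196.05447471 178.36770428] ((621.7158813476562, 228.01934814453125), (78.83533477783203, 69.02825927734375), 11.407642364501953) [630.31208421 229.86814728  76.        ] 76.78740847004065
bottle [609.55693168   4.39258044 105.74542599] [644.13883418  33.22625516 991.54178346] [445.67631371 -40.03885108  60.30690716]
cap 161 [312.21118012 178.43478261] [616.98377432   5.92118569 148.        ] [615.87233132   6.13657405 150.27936717]
```

View pics/stage.png

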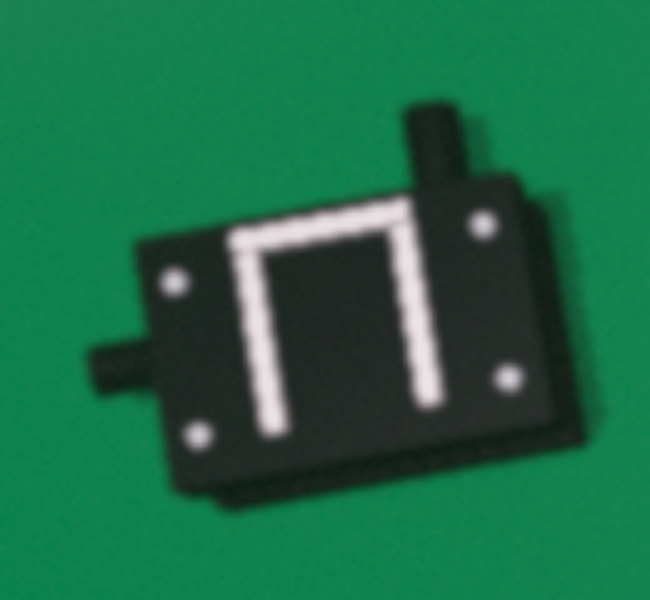

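The measurements fit the sizes given. The slab edge middle is at (439.5, -208.8) with yaw -6.7°. The carrier's mid in slab axes is (147, -25), at -14.8° to the slab axis. The mounts sit at slab x=30, with blue at y=74.5 and red at y=-22. The stop is at about (652, 234.6) with yaw 11.2°. I'll lift, turn the tool to the slab axes and shut the claw.

Call:
apply_moves --pt "0 0 -0.1 0 0 -0.03" --pt "0 0 -0.2 0 0 -0.06" --pt "0 0 -0.3 0 0 -0.09" --pt "0 0 -0.4 0 0 -0.107" --pt "0 0 -0.4 0 0 -0.107" --pt "0 0 -0.4 0 0 -0.107" --claw -1 --force 10

```text
t: 0.7
tcp_pos: [284.0, 583.5, 223.1]
eef_rot: [[-0.993, 0.118, -0.001], [0.118, 0.993, -0.003], [0.001, -0.003, -1.0]]
contact_force: [-0.0, -0.1, 0.1]
width: 49.5
```

Call:
apply_moves --pt "-0.14 -0.25 0 0 0 0" --pt "-0.28 -0.5 0 0 0 0" --pt "-0.42 -0.75 0 0 0 0" --pt "-0.55 -1 0 0 0 0" --pt "-0.55 -1 0 0 0 0"

```text
t: 1.2
tcp_pos: [329.8, 472.8, 222.7]
eef_rot: [[-0.992, 0.125, -0.0], [0.125, 0.992, -0.008], [-0.001, -0.008, -1.0]]
contact_force: [-0.2, 0.8, 0.8]
width: 9.3
```

```bash
cat > w.py <<'E'
from h import *
E0=np.array([439.5,-208.8]);A=np.radians(-6.68);ex=np.array([np.cos(A),np.sin(A)]);ey=np.array([-ex[1],ex[0]])
def slab(p):
    q=np.asarray(p)[:2]-E0;return np.array([q@ex,q@ey])
def rel(world,s=None,ydeg=None):
    "tool-frame shift in move units to reach world point; turn about tool z in units of pi for tool y at ydeg"
    s=s or state();R=s['eef_rot'];d=R.T@(np.array(world)-s['tcp_pos'])/100
    cur=np.degrees(np.arctan2(R[1,1],R[0,1]))
    return d.round(3),cur.round(2),None if ydeg is None else round((cur-ydeg)/180,4)
E
python3 -c "
from w import *
import cell
s=state();print(s['t'],s['tcp_pos'],s['eef_rot'].round(4),s['width'],s['contact_force'],s['joint_positions'].round(1));print([k for k in dir(cell) if k[0]!='_'], getattr(cell,'grip_point_offset',None))
p=slab([582.6,-250.7]);print(p,-21.5+6.68); m=E0+ex*190.5-ey*36.5; print(m,rel([*m,120],s,83.32))"
```

```text
1.2 [329.82896339 472.78810666 222.72434278] [[-9.921e-01  1.253e-01 -1.000e-04]
 [ 1.253e-01  9.921e-01 -7.600e-03]
 [-9.000e-04 -7.600e-03 -1.000e+00]] 9.301190013007298 [-0.22495641  0.83198615  0.75953874] [-53.9  26.9  -5.5  90.5   3.   63.1  22.6]
['IKError', 'get_image', 'grip_point_offset', 'job_done', 'state'] 18.8
[147.00251676 -24.96958282] -14.82
[ 624.46092772 -267.21194414] (array([-3.849, -6.964,  1.083]), np.float64(82.8), np.float64(-0.0029))
```

Call:
apply_moves --pt "-0.14 -0.25 0 0 0 0" --pt "-0.28 -0.5 0 0 0 0" --pt "-0.42 -0.75 0 0 0 0" --pt "-0.55 -1 0 0 0 0" --pt "-0.55 -1 0 0 0 0"

```text
t: 1.7
tcp_pos: [373.7, 362.8, 223.0]
eef_rot: [[-0.991, 0.132, 0.0], [0.132, 0.991, -0.011], [-0.002, -0.011, -1.0]]
contact_force: [0.7, 0.4, -0.1]
width: 0.5
```

Call:
apply_moves --pt "-0.14 -0.25 0 0 0 0" --pt "-0.28 -0.5 0 0 0 0" --pt "-0.42 -0.75 0 0 0 0" --pt "-0.55 -1 0 0 0 0" --pt "-0.55 -1 0 0 0 0"

```text
t: 2.2
tcp_pos: [416.3, 253.6, 223.8]
eef_rot: [[-0.99, 0.138, 0.0], [0.138, 0.99, -0.013], [-0.002, -0.013, -1.0]]
contact_force: [0.2, -0.6, 0.2]
width: 0.4
```

Call:
apply_moves --pt "-0.14 -0.25 0 0 0 0" --pt "-0.28 -0.5 0 0 0 0" --pt "-0.42 -0.75 0 0 0 0" --pt "-0.55 -1 0 0 0 0" --pt "-0.55 -1 0 0 0 0"

```text
t: 2.7
tcp_pos: [458.2, 145.1, 225.0]
eef_rot: [[-0.99, 0.143, 0.001], [0.143, 0.99, -0.014], [-0.003, -0.014, -1.0]]
contact_force: [0.1, 0.6, 0.3]
width: 0.4
```

Call:
apply_moves --pt "-0.14 -0.25 0 0 0 0" --pt "-0.28 -0.5 0 0 0 0" --pt "-0.42 -0.75 0 0 0 0" --pt "-0.55 -1 0 0 0 0" --pt "-0.55 -1 0 0 0 0"

```text
t: 3.2
tcp_pos: [499.5, 36.7, 226.2]
eef_rot: [[-0.989, 0.147, 0.001], [0.147, 0.989, -0.015], [-0.004, -0.015, -1.0]]
contact_force: [-0.4, -0.2, 0.7]
width: 0.1
```

Call:
apply_moves --pt "-0.14 -0.25 0 0 0 0" --pt "-0.28 -0.5 0 0 0 0" --pt "-0.42 -0.75 0 0 0 0" --pt "-0.55 -1 0 0 0 0" --pt "-0.55 -1 0 0 0 0"

```text
t: 3.7
tcp_pos: [540.4, -71.5, 227.5]
eef_rot: [[-0.989, 0.151, 0.002], [0.151, 0.988, -0.016], [-0.004, -0.016, -1.0]]
contact_force: [-1.2, -0.5, 0.0]
width: 0.6
```

Call:
apply_moves --pt "-0.14 -0.25 0 0 0 0" --pt "-0.28 -0.5 0 0 0 0" --pt "-0.42 -0.75 0 0 0 0" --pt "-0.55 -1 0 0 0 0" --pt "-0.55 -1 0 0 0 0"

```text
t: 4.2
tcp_pos: [580.7, -179.5, 228.5]
eef_rot: [[-0.988, 0.153, 0.002], [0.153, 0.988, -0.017], [-0.004, -0.017, -1.0]]
contact_force: [-0.9, -0.2, 0.1]
width: 0.9
```

```bash
python3 -c "
from w import *
s=state();print(s['t'],s['tcp_pos'],s['eef_rot'].round(4),s['width'],s['joint_positions'].round(1))
m=E0+ex*190.5-ey*36.5; print(m,rel([*m,80],s,83.32))"
```

```text
4.2 [ 580.66211822 -179.52794017  228.52156121] [[-0.9882  0.153   0.0016]
 [ 0.153   0.9881 -0.0172]
 [-0.0042 -0.0167 -0.9999]] 0.9139309765464998 [11.2 29.1  5.5 85.8 -1.9 64.9 98. ]
[ 624.46092772 -267.21194414] (array([-0.561, -0.775,  1.501]), np.float64(81.2), np.float64(-0.0118))
```

```bash
cat >> w.py <<'E'
from scipy.spatial.transform import Rotation as Ro
def full(world,ydeg=83.32,s=None,pitch=0):
    s=s or state();R=s['eef_rot'];a=np.radians(ydeg);y=np.array([np.cos(a),np.sin(a),0]);z=np.array([0,0,-1.])
    T=np.stack([np.cross(y,z),y,z],1)@Ro.from_euler('y',pitch,degrees=True).as_matrix()
    return np.r_[R.T@(np.array(world)-s['tcp_pos'])/100,Ro.from_matrix(R.T@T).as_rotvec()/np.pi].round(3)
E
python3 -c "
from w import *
m=E0+ex*190.5-ey*36.5; print(full([*m,140]))"
```

```text
[-0.563 -0.785  0.901 -0.005  0.001 -0.012]
```

Call:
apply_moves --pt "-0.14 -0.2 0.23 -0.002 0 -0.006" --pt "-0.28 -0.4 0.46 -0.005 0.001 -0.012" --pt "-0.42 -0.6 0.69 -0.005 0.001 -0.012" --pt "-0.56 -0.785 0.9 -0.005 0.001 -0.012" --pt "-0.56 -0.785 0.9 -0.005 0.001 -0.012" --pt "-0.56 -0.785 0.9 -0.005 0.001 -0.012" --pt "-0.56 -0.785 0.9 -0.005 0.001 -0.012"

```text
t: 4.9
tcp_pos: [625.6, -263.6, 141.4]
eef_rot: [[-0.994, 0.112, 0.003], [0.112, 0.994, 0.001], [-0.003, 0.001, -1.0]]
contact_force: [-0.4, -0.7, 0.8]
width: 0.4
```

```bash
python3 -c "
from w import *
s=state();print(s['tcp_pos'],s['eef_rot'][:,2],s['contact_force'])
m=E0+ex*190.5-ey*36.5; print(full([*m,56]))"
```

```text
[ 625.5804279  -263.56727562  141.37304336] [ 2.82359331e-03  7.72154591e-04 -9.99995716e-01] [-0.37666154 -0.6588223   0.77723242]
[ 0.009 -0.038  0.854  0.     0.001  0.001]
```

Call:
apply_moves --pt "0.009 -0.038 0.2 0 0.001 0" --pt "0.009 -0.038 0.4 0 0.001 0" --pt "0.009 -0.038 0.6 0 0.001 0" --pt "0.009 -0.038 0.8 0 0.001 0" --pt "0.009 -0.038 0.83 0 0.001 0" --pt "0.009 -0.038 0.83 0 0.001 0" --pt "0.009 -0.038 0.83 0 0.001 0"

```text
t: 5.6
tcp_pos: [625.9, -266.8, 60.3]
eef_rot: [[-0.994, 0.111, 0.003], [0.111, 0.994, 0.0], [-0.003, 0.001, -1.0]]
contact_force: [-0.1, -0.6, 0.1]
width: 0.6
```

Call:
apply_moves --pt "0 0 0.02 0 0 0" --pt "0 0 0.04 0 0 0" --pt "0 0 0.05 0 0 0" --pt "0 0 0.06 0 0 0" --pt "0 0 0.06 0 0 0"

```text
t: 6.1
tcp_pos: [625.7, -266.9, 54.1]
eef_rot: [[-0.994, 0.111, 0.002], [0.111, 0.994, 0.0], [-0.002, 0.001, -1.0]]
contact_force: [0.3, -0.6, -0.7]
width: 0.5
```

Call:
apply_moves --pt "0 0 0.01 0 0 0" --pt "0 0 0.01 0 0 0" --pt "0 0 0.01 0 0 0"

```text
t: 6.4
tcp_pos: [625.7, -266.8, 53.0]
eef_rot: [[-0.994, 0.111, 0.002], [0.111, 0.994, 0.001], [-0.002, 0.001, -1.0]]
contact_force: [0.1, -0.2, 0.5]
width: 0.7
```

Call:
apply_moves --pt "0 0 0.01 0 0 0" --pt "0 0 0.01 0 0 0" --pt "0 0 0.01 0 0 0"

```text
t: 6.7
tcp_pos: [625.6, -266.8, 52.0]
eef_rot: [[-0.994, 0.111, 0.002], [0.111, 0.994, 0.001], [-0.002, 0.001, -1.0]]
contact_force: [-0.0, -0.1, 0.2]
width: 0.5
```

Call:
apply_moves --pt "0 0 0.01 0 0 0" --pt "0 0 0.01 0 0 0" --pt "0 0 0.01 0 0 0"

```text
t: 7.0
tcp_pos: [625.6, -266.8, 50.9]
eef_rot: [[-0.994, 0.111, 0.002], [0.111, 0.994, 0.001], [-0.002, 0.001, -1.0]]
contact_force: [0.3, -0.7, 1.5]
width: 0.2
```

Call:
apply_moves --pt "0 0 0.01 0 0 0" --pt "0 0 0.01 0 0 0" --pt "0 0 0.01 0 0 0"

```text
t: 7.3
tcp_pos: [625.5, -266.8, 49.9]
eef_rot: [[-0.994, 0.111, 0.002], [0.111, 0.994, 0.001], [-0.002, 0.001, -1.0]]
contact_force: [-0.2, 0.1, 0.3]
width: 0.1
```

```bash
python3 -c "
from w import *
for i in range(3):
    s=state();print(s['tcp_pos'],s['contact_force'],slab(s['tcp_pos']))
snap('side','side1');snap('top','top1')"
```

```text
[ 625.54295967 -266.78840176   49.85208511] [-0.18464324  0.13578294  0.31129934] [191.52541821 -35.95346658]
[ 625.54295967 -266.78840176   49.85208511] [-0.18464324  0.13578294  0.31129934] [191.52541821 -35.95346658]
[ 625.54295967 -266.78840176   49.85208511] [-0.18464324  0.13578294  0.31129934] [191.52541821 -35.95346658]
```

View pics/side1.png

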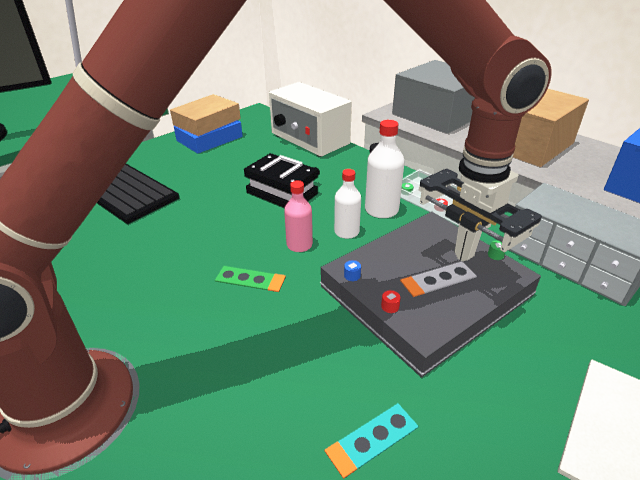

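```bash
python3 -c "
from w import *
S=dict(np.load('side1.npz'))
t=np.array([625.5,-266.8,49.9]);print(proj(S,t),proj(S,t+[0,0,5]),proj(S,[*(E0+ex*209.9-ey*41.6),53]))
im=cv2.resize(S['frame'][200:320,385:545,::-1],None,fx=5,fy=5,interpolation=cv2.INTER_CUBIC);cv2.imwrite('pics/c1.png',im)"
```

```text
[459.43471108 270.9968911 ] [459.91600392 268.92033113] [468.84630508 267.25775167]
```

View pics/c1.png

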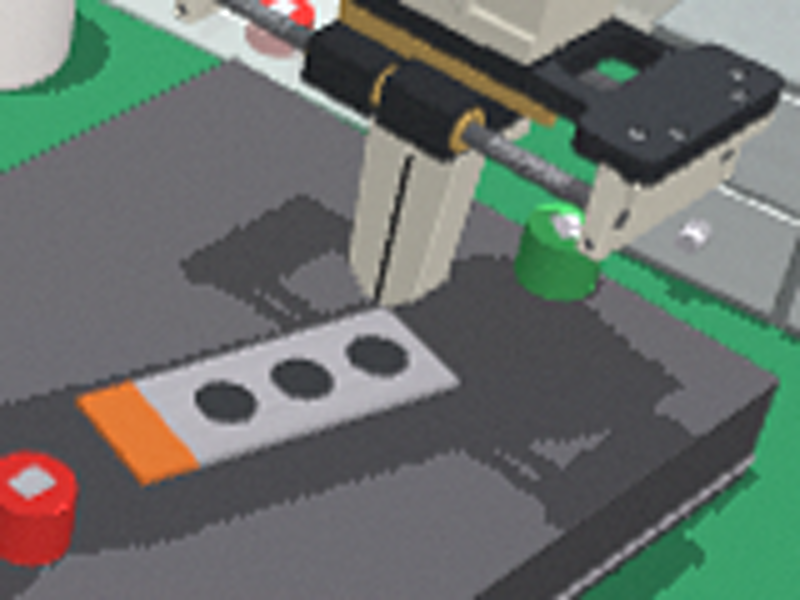

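```bash
python3 -c "
from w import *
for n in('side1','top1'):
    S=dict(np.load(n+'.npz'));C=cloud(S)
    if n=='side1':
        for v in (235,245,250,255,258,260,262,266): print(v,[C[v,u].round(0) for u in (457,461,466,470)])
    print(proj(S,[625.5,-266.8,49.9]))
S=dict(np.load('side1.npz'));h,s,v=cv2.split(cv2.cvtColor(S['frame'],cv2.COLOR_RGB2HSV));C=cloud(S)
R=np.zeros_like(h,bool);R[250:310,395:485]=1
m=R&(s<40)&(v>140)&(C[...,2]<65)&(C[...,2]>40)
P=C[m];print('carrier depth',len(P),np.median(P,0),cv2.minAreaRect(P[:,:2].astype(np.float32)))
m=R&(h>8)&(h<24)&(s>150);print('orange',np.median(C[m],0))
m=(C[...,2]<60)&(C[...,2]>40)&R&(v<130);print('granite z',np.median(C[m],0))
"
```

```text
235 [array([ 618., -251.,  128.]), array([ 617., -259.,  132.]), array([ 618., -267.,  136.]), array([ 613., -276.,  143.])]
245 [array([ 618., -255.,  108.]), array([ 614., -264.,  115.]), array([ 613., -274.,  121.]), array([ 615., -280.,  123.])]
250 [array([ 618., -257.,   97.]), array([ 616., -265.,  104.]), array([ 615., -275.,  110.]), array([ 614., -282.,  115.])]
255 [array([ 617., -260.,   88.]), array([ 617., -267.,   92.]), array([ 614., -277.,  100.]), array([ 619., -282.,  100.])]
258 [array([ 653., -243.,   50.]), array([ 613., -270.,   90.]), array([ 613., -279.,   95.]), array([ 622., -282.,   92.])]
260 [array([ 649., -246.,   50.]), array([ 615., -270.,   84.]), array([ 615., -279.,   90.]), array([ 667., -263.,   49.])]
262 [array([ 645., -249.,   49.]), array([ 646., -256.,   52.]), array([ 656., -261.,   50.]), array([ 662., -266.,   49.])]
266 [array([ 632., -257.,   51.]), array([ 637., -262.,   52.]), array([ 644., -269.,   52.]), array([ 649., -273.,   52.])]
[459.43471108 270.9968911 ]
[457.46559846 185.2590543 ]
carrier depth 798 [ 587.59748765 -256.30527877   51.94667159] ((592.8665771484375, -254.25721740722656), (49.51354217529297, 109.37437438964844), 68.48947143554688)
orange [ 529.38926484 -233.21040536   52.32153943]
granite z [ 581.69701514 -262.80427066   49.13571545]
```

The picture and depth show the shut fingertips really about z=84, some 34 mm above the carrier top. The fingers end higher than the reported TCP, so I'll come down by contact instead of by the reported number.

Call:
apply_moves --pt "0 0 0.08 0 0 0" --pt "0 0 0.16 0 0 0" --pt "0 0 0.24 0 0 0" --pt "0 0 0.24 0 0 0"

```text
t: 7.8
tcp_pos: [624.2, -266.2, 23.8]
eef_rot: [[-0.994, 0.111, -0.001], [0.111, 0.994, 0.002], [0.002, 0.002, -1.0]]
contact_force: [0.5, -1.3, 0.2]
width: 0.9
```

Call:
apply_moves --pt "0 0 0.01 0 0 0" --pt "0 0 0.02 0 0 0" --pt "0 0 0.02 0 0 0"

```text
t: 8.1
tcp_pos: [624.3, -266.1, 21.8]
eef_rot: [[-0.994, 0.111, -0.001], [0.111, 0.994, 0.002], [0.002, 0.002, -1.0]]
contact_force: [-0.4, 0.8, -0.7]
width: 0.5
```

Call:
apply_moves --pt "0 0 0.01 0 0 0" --pt "0 0 0.02 0 0 0" --pt "0 0 0.02 0 0 0"

```text
t: 8.4
tcp_pos: [624.2, -266.1, 19.8]
eef_rot: [[-0.994, 0.111, -0.001], [0.111, 0.994, 0.002], [0.002, 0.002, -1.0]]
contact_force: [-0.2, 0.8, -0.3]
width: 0.2
```

Call:
apply_moves --pt "0 0 0.01 0 0 0" --pt "0 0 0.01 0 0 0"

```text
t: 8.6
tcp_pos: [624.4, -266.2, 19.6]
eef_rot: [[-0.994, 0.111, -0.001], [0.111, 0.994, 0.002], [0.001, 0.002, -1.0]]
contact_force: [-0.8, 0.2, 3.3]
width: 0.6
```

Call:
apply_moves --pt "0 0 0.01 0 0 0" --pt "0 0 0.01 0 0 0"

```text
t: 8.8
tcp_pos: [624.4, -266.2, 19.5]
eef_rot: [[-0.994, 0.111, -0.001], [0.111, 0.994, 0.002], [0.001, 0.002, -1.0]]
contact_force: [-1.7, 0.4, 4.9]
width: 0.7
```

Call:
apply_moves --pt "0 0 0.01 0 0 0" --pt "0 0 0.01 0 0 0"

```text
t: 9.0
tcp_pos: [624.4, -266.2, 19.5]
eef_rot: [[-0.994, 0.111, -0.001], [0.111, 0.994, 0.002], [0.001, 0.002, -1.0]]
contact_force: [-1.4, 0.9, 5.5]
width: 0.7
```

```bash
python3 -c "
from w import *
S=snap('side','side2');C=cloud(S);s=state();print(s['tcp_pos'],s['contact_force'])
for v in range(250,276,2): print(v,[C[v,u].round(0) for u in (455,459,463,467)])"
```

```text
[ 624.37760722 -266.15429029   19.51813675] [-2.72129255 -0.27507171  5.95946023]
250 [array([ 614., -255.,   99.]), array([ 614., -263.,  103.]), array([ 613., -270.,  108.]), array([ 615., -276.,  110.])]
252 [array([ 616., -255.,   93.]), array([ 616., -263.,   98.]), array([ 615., -270.,  102.]), array([ 614., -278.,  107.])]
254 [array([ 616., -256.,   89.]), array([ 614., -264.,   95.]), array([ 613., -272.,  100.]), array([ 614., -278.,  103.])]
256 [array([ 617., -257.,   84.]), array([ 613., -266.,   92.]), array([ 614., -272.,   95.]), array([ 613., -280.,  100.])]
258 [array([ 616., -258.,   81.]), array([ 615., -266.,   86.]), array([ 615., -273.,   91.]), array([ 613., -281.,   97.])]
260 [array([ 613., -260.,   79.]), array([ 617., -265.,   80.]), array([ 615., -274.,   87.]), array([ 614., -281.,   92.])]
262 [array([ 617., -259.,   72.]), array([ 617., -266.,   76.]), array([ 614., -275.,   83.]), array([ 613., -282.,   88.])]
264 [array([ 617., -260.,   68.]), array([ 616., -268.,   73.]), array([ 615., -275.,   78.]), array([ 617., -281.,   81.])]
266 [array([ 614., -262.,   66.]), array([ 613., -269.,   71.]), array([ 613., -277.,   76.]), array([ 618., -282.,   76.])]
268 [array([ 618., -261.,   58.]), array([ 613., -270.,   67.]), array([ 612., -278.,   72.]), array([ 620., -282.,   70.])]
270 [array([ 615., -263.,   56.]), array([ 615., -270.,   61.]), array([ 613., -279.,   68.]), array([ 621., -282.,   65.])]
272 [array([ 615., -264.,   52.]), array([ 614., -272.,   58.]), array([ 614., -279.,   63.]), array([ 631., -278.,   51.])]
274 [array([ 610., -267.,   53.]), array([ 614., -272.,   53.]), array([ 620., -277.,   52.]), array([ 626., -282.,   52.])]
```

The fingertips touched at reported z≈19.6, where the carrier top is 53, so the tip is about 33.3 mm above the reported TCP. Stiffness is about 5.5 N/mm. Next I'll turn the carrier straight with a sideways drag near its plain end.

Call:
apply_moves --pt "0 0 0.015 0 0 0" --pt "0 0.02 0.015 0 0 0" --pt "-0.005 0.05 0.015 0 0 0" --pt "-0.01 0.08 0.015 0 0 0" --pt "-0.015 0.11 0.015 0 0 0" --pt "-0.02 0.14 0.015 0 0 0" --pt "-0.025 0.16 0.015 0 0 0" --pt "-0.025 0.16 0.015 0 0 0"

```text
t: 9.85
tcp_pos: [629.7, -252.4, 19.5]
eef_rot: [[-0.994, 0.112, 0.002], [0.112, 0.994, -0.001], [-0.002, -0.001, -1.0]]
contact_force: [-0.9, -0.1, 5.2]
width: 0.5
```

```bash
python3 -c "
from w import *
S=snap('side','side3');C=cloud(S);s=state();print(s['tcp_pos'],s['contact_force'],slab(s['tcp_pos']))
h,s,v=cv2.split(cv2.cvtColor(S['frame'],cv2.COLOR_RGB2HSV))
R=np.zeros_like(h,bool);R[225:310,380:485]=1
m=R&(h>8)&(h<24)&(s>150)&(v>100)
n,l,st,_=cv2.connectedComponentsWithStats(m.astype(np.uint8));m=l==1+np.argmax(st[1:,4])
P=np.array([slab(ray(S,u,w,53)) for w,u in np.argwhere(m)],np.float32);r=cv2.minAreaRect(P);print('orange slab frame',r)
S=dict(np.load('side0.npz'))
cv2.imwrite('pics/x.png',cv2.resize(cv2.imread('pics/side3.png')[200:320,380:540],None,fx=3,fy=3))
"
```

```text
[ 629.77752613 -252.30848772   19.53984206] [-0.31744029 -0.9402357   5.05835027] [194.04687532 -21.07927021]
orange slab frame ((92.3631362915039, -16.00836944580078), (45.64889144897461, 23.50933837890625), 85.1736831665039)
```

Call:
apply_moves --pt "0 0 0.015 0 0 0" --pt "0 0.02 0.015 0 0 0" --pt "0 0.04 0.015 0 0 0" --pt "0 0.065 0.015 0 0 0" --pt "0 0.065 0.015 0 0 0" --pt "0 0.065 -0.1 0 0 0" --pt "0 0.065 -0.2 0 0 0" --pt "0 0.065 -0.2 0 0 0"

```text
t: 10.7
tcp_pos: [631.9, -246.2, 41.6]
eef_rot: [[-0.994, 0.112, 0.006], [0.112, 0.994, -0.002], [-0.006, -0.001, -1.0]]
contact_force: [0.7, -0.5, 0.7]
width: 0.5
```

```bash
cat >> w.py <<'E'
def band(S,box=(225,340,330,485),zt=53.):
    "orange band in side view -> slab frame rect, derived mid and yaw rel. slab"
    h,s,v=cv2.split(cv2.cvtColor(S['frame'],cv2.COLOR_RGB2HSV))
    R=np.zeros_like(h,bool);R[box[0]:box[1],box[2]:box[3]]=1
    m=R&(h>8)&(h<24)&(s>150)&(v>100)
    n,l,st,_=cv2.connectedComponentsWithStats(m.astype(np.uint8));m=l==1+np.argmax(st[1:,4])
    c,wh,a=cv2.minAreaRect(np.array([slab(ray(S,u,w,zt)) for w,u in np.argwhere(m)],np.float32))
    yaw=a-90 if wh[0]>wh[1] else a
    y=np.radians(yaw);return np.round(c,1),np.round(wh,1),round(yaw,1),(np.array(c)+54*np.array([np.cos(y),np.sin(y)])).round(1)
E
python3 -c "
from w import *
S=snap('side','side4');print('band',band(S));s=state();print(s['tcp_pos'],s['contact_force'],slab(s['tcp_pos']))
print('initial',band(dict(np.load('side0.npz'))))
"
```

```text
band (array([ 93.3, -17.1]), array([45.6, 23.7]), -2.6, array([147.2, -19.6]))
[ 631.25655153 -245.92377348   40.68486116] [-0.02561594  0.41071932  0.18752278] [194.77316428 -14.56585356]
initial (array([ 91.9, -13. ]), array([46.1, 22.6]), -14.3, array([144.2, -26.4]))
```

```bash
python3 -c "
from w import *
m=E0+ex*148-ey*19; print(full([*m,24]))"
```

```text
[ 0.469 -0.042  0.165 -0.     0.001  0.002]
```

Call:
apply_moves --pt "0.15 -0.015 0 0 0.001 0.002" --pt "0.3 -0.03 0 0 0.001 0.002" --pt "0.47 -0.042 0 0 0.001 0.002" --pt "0.47 -0.042 0.08 0 0.001 0.002" --pt "0.47 -0.042 0.16 0 0.001 0.002" --pt "0.47 -0.042 0.17 0 0.001 0.002" --pt "0.47 -0.042 0.17 0 0.001 0.002"

```text
t: 11.45
tcp_pos: [584.7, -244.4, 22.5]
eef_rot: [[-0.993, 0.117, 0.001], [0.117, 0.993, -0.0], [-0.001, -0.0, -1.0]]
contact_force: [1.0, 0.1, 0.2]
width: 0.5
```

Call:
apply_moves --pt "0 0 0.01 0 0 0" --pt "0 0 0.02 0 0 0" --pt "0 0 0.03 0 0 0" --pt "0 0 0.035 0 0 0" --pt "0 0 0.035 0 0 0"

```text
t: 11.95
tcp_pos: [585.0, -244.3, 19.5]
eef_rot: [[-0.993, 0.117, 0.002], [0.117, 0.993, -0.001], [-0.002, -0.0, -1.0]]
contact_force: [-1.0, 0.7, 3.3]
width: 0.2
```

Call:
apply_moves --pt "0 0 0.015 0 0 0" --pt "0 0 0.015 0 0 0"

```text
t: 12.15
tcp_pos: [585.0, -244.4, 19.5]
eef_rot: [[-0.993, 0.117, 0.002], [0.117, 0.993, -0.001], [-0.002, -0.0, -1.0]]
contact_force: [-2.8, 1.7, 8.2]
width: 0.8
```

Pressed at 8 N over the centre. Next is the +45 mm sideways drag.

Call:
apply_moves --pt "0 0.03 0.015 0 0 0" --pt "0 0.06 0.015 0 0 0" --pt "0 0.09 0.015 0 0 0" --pt "0 0.12 0.015 0 0 0" --pt "0 0.15 0.015 0 0 0" --pt "0 0.18 0.015 0 0 0" --pt "0 0.21 0.015 0 0 0" --pt "0 0.23 0.015 0 0 0"

```text
t: 12.95
tcp_pos: [589.0, -223.9, 19.5]
eef_rot: [[-0.993, 0.118, 0.005], [0.118, 0.993, -0.004], [-0.006, -0.004, -1.0]]
contact_force: [0.3, -1.4, 5.7]
width: 0.5
```

```bash
python3 -c "
from w import *
S=snap('side','side5');print('band',band(S));s=state();print(s['tcp_pos'],s['contact_force'],slab(s['tcp_pos']))"
```

```text
band (array([94.8,  4.5]), array([46.2, 23.7]), -4.0, array([148.7,   0.8]))
[ 589.12558462 -223.36859597   19.53734321] [ 0.63963868 -1.37909818  5.24435697] [150.30450168   2.93535934]
```

Call:
apply_moves --pt "0 0.03 0.015 0 0 0" --pt "0 0.06 0.015 0 0 0" --pt "0 0.09 0.015 0 0 0" --pt "0 0.12 0.015 0 0 0" --pt "0 0.15 0.015 0 0 0" --pt "0 0.18 0.015 0 0 0" --pt "0 0.21 0.015 0 0 0" --pt "0 0.23 0.015 0 0 0"

```text
t: 13.8
tcp_pos: [593.2, -202.9, 19.5]
eef_rot: [[-0.993, 0.118, 0.009], [0.118, 0.993, -0.008], [-0.01, -0.006, -1.0]]
contact_force: [-0.2, -2.3, 5.3]
width: 0.5
```

```bash
python3 -c "
from w import *
S=snap('side','side6');print('band',band(S));s=state();print(s['tcp_pos'],s['contact_force'],slab(s['tcp_pos']),full(s['tcp_pos']))"
```

```text
band (array([96.7, 27.2]), array([46.2, 23.5]), -5.6, array([150.5,  21.9]))
[ 593.29713437 -202.46069381   19.55112138] [ 0.12132755 -1.95284961  6.01556898] [152.01564028  24.18657588] [ 0.     0.     0.    -0.002  0.003 -0.   ]
```

Call:
apply_moves --pt "0.03 0 0.015 -0.002 0.003 0" --pt "0.08 0 0.015 -0.002 0.003 0" --pt "0.13 0 0.015 -0.002 0.003 0" --pt "0.18 0 0.015 -0.002 0.003 0" --pt "0.23 0 0.015 -0.002 0.003 0" --pt "0.28 0 0.015 -0.002 0.003 0" --pt "0.33 0 0.015 -0.002 0.003 0" --pt "0.38 0 0.015 -0.002 0.003 0"

```text
t: 14.65
tcp_pos: [559.1, -199.0, 19.5]
eef_rot: [[-0.993, 0.118, 0.008], [0.118, 0.993, -0.002], [-0.008, -0.001, -1.0]]
contact_force: [3.1, -0.3, 5.8]
width: 0.4
```

```bash
python3 -c "
from w import *
S=snap('side','side7');print('band',band(S));s=state();print(s['tcp_pos'],s['contact_force'],slab(s['tcp_pos']),full(s['tcp_pos']))"
```

```text
band (array([63. , 26.9]), array([46.4, 22.6]), -6.1, array([116.7,  21.1]))
[ 558.03011136 -198.9438938    19.49806657] [1.43393856 0.02001208 6.78717366] [116.57894558  23.57709857] [ 0.     0.     0.    -0.     0.002 -0.001]
```

Call:
apply_moves --pt "0.03 0.01 0.015 0 0.002 0" --pt "0.09 0.02 0.015 0 0.002 0" --pt "0.15 0.03 0.015 0 0.002 0" --pt "0.21 0.03 0.015 0 0.002 0" --pt "0.27 0.03 0.015 0 0.002 0" --pt "0.33 0.03 0.015 0 0.002 0" --pt "0.39 0.03 0.015 0 0.002 0" --pt "0.45 0.03 0.015 0 0.002 0"

```text
t: 15.5
tcp_pos: [517.3, -191.7, 19.4]
eef_rot: [[-0.993, 0.118, 0.009], [0.118, 0.993, -0.003], [-0.009, -0.002, -1.0]]
contact_force: [2.9, -0.3, 7.1]
width: 0.6
```

```bash
python3 -c "
from w import *
S=snap('side','side8');print('band',band(S));s=state();print(s['tcp_pos'],s['contact_force'],slab(s['tcp_pos']),full(s['tcp_pos']))"
```

```text
band (array([20.3, 29.5]), array([46.3, 22.3]), -4.8, array([74.1, 25. ]))
[ 516.05565559 -191.55508928   19.44547686] [ 1.38225573 -0.23130562  8.0300501 ] [74.02994552 26.03310421] [ 0.     0.     0.    -0.001  0.002 -0.001]
```

View pics/side8.png

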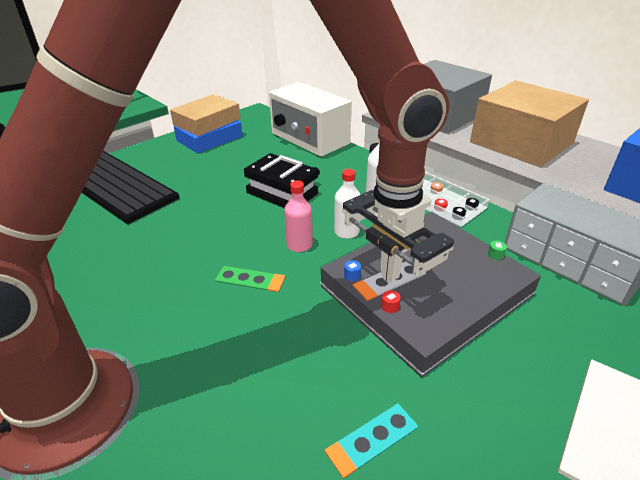

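The carrier is centred between the blue mount (353,270) and the red mount (391,300), with clearance on both sides. I'll go on with the last 57 mm.

Call:
apply_moves --pt "0.03 0 0.015 0 0.002 0" --pt "0.08 0 0.015 0 0.002 0" --pt "0.13 0 0.015 0 0.002 0" --pt "0.18 0 0.015 0 0.002 0" --pt "0.23 0 0.015 0 0.002 0" --pt "0.28 0 0.015 0 0.002 0" --pt "0.32 0 0.015 0 0.002 0" --pt "0.32 0 0.015 0 0.002 0"

```text
t: 16.35
tcp_pos: [487.2, -188.8, 19.4]
eef_rot: [[-0.993, 0.119, 0.008], [0.119, 0.993, -0.004], [-0.008, -0.003, -1.0]]
contact_force: [1.8, -0.2, 9.2]
width: 0.1
```

```bash
python3 -c "
from w import *
S=snap('side','side9');print('band',band(S));s=state();print(s['tcp_pos'],s['contact_force'],slab(s['tcp_pos']),full(s['tcp_pos']))"
```

```text
band (array([-10. ,  28.9]), array([46.8, 23.7]), -6.3, array([43.6, 23. ]))
[ 487.23675633 -188.78421383   19.44385442] [ 1.55684007 -0.09167722  9.60551947] [45.08436925 25.43283804] [ 0.     0.     0.    -0.001  0.003 -0.001]
```

Call:
apply_moves --pt "0.03 0 0.013 0 0.003 0" --pt "0.07 0.005 0.013 0 0.003 0" --pt "0.11 0.01 0.013 0 0.003 0" --pt "0.15 0.015 0.013 0 0.003 0" --pt "0.19 0.015 0.013 0 0.003 0" --pt "0.23 0.015 0.013 0 0.003 0" --pt "0.27 0.015 0.013 0 0.003 0" --pt "0.27 0.015 0.013 0 0.003 0"

```text
t: 17.2
tcp_pos: [463.4, -185.1, 19.4]
eef_rot: [[-0.993, 0.119, 0.005], [0.119, 0.993, -0.005], [-0.005, -0.005, -1.0]]
contact_force: [1.7, -0.6, 10.2]
width: 0.3
```

```bash
python3 -c "
from w import *
S=snap('side','side10');print('band',band(S));s=state();print(s['tcp_pos'],s['contact_force'],slab(s['tcp_pos']),full(s['tcp_pos']))"
```

```text
band (array([-33.5,  29.7]), array([46.7, 22.8]), -6.3, array([20.1, 23.8]))
[ 463.38455067 -185.06582268   19.41249627] [2.21066884 0.05861232 8.82261259] [20.96155039 26.35140108] [ 0.     0.     0.    -0.001  0.002 -0.001]
```

Call:
apply_moves --pt "0.02 0 0.013 0 0.002 0" --pt "0.045 0 0.013 0 0.002 0" --pt "0.045 0 0.013 0 0.002 0" --pt "0.045 0 -0.02 0 0.002 0" --pt "0.045 0 -0.2 0 0.002 0" --pt "0.045 0 -0.5 0 0.002 0" --pt "0.045 0 -0.9 0 0.002 0" --pt "0.045 0 -1 0 0.002 0"

```text
t: 18.05
tcp_pos: [459.6, -184.8, 122.3]
eef_rot: [[-0.993, 0.119, 0.002], [0.119, 0.993, -0.006], [-0.003, -0.006, -1.0]]
contact_force: [0.3, 0.5, -0.7]
width: 0.8
```

Call:
apply_moves --pt "0 0.1 -0.2 0 0 0" --pt "0 0.3 -0.2 0 0 0" --pt "0 0.6 -0.2 0 0 0" --pt "0 0.9 -0.2 0 0 0" --pt "0 1 -0.2 0 0 0" --pt "0 1 -0.2 0 0 0" --claw 0.45

```text
t: 18.65
tcp_pos: [470.7, -84.1, 141.0]
eef_rot: [[-0.993, 0.116, 0.0], [0.116, 0.993, -0.006], [-0.001, -0.005, -1.0]]
contact_force: [0.1, -0.0, 0.9]
width: 44.3
```

```bash
python3 -c "
from w import *
S=snap('side','side11');print('band',band(S));s=state();print(s['t'],s['tcp_pos'],s['contact_force'],slab(s['tcp_pos']),full(s['tcp_pos']),s['width'])
snap('top','top11')
a=cv2.imread('pics/top11.png')[140:340,300:540];b=cv2.imread('pics/side11.png')[200:400,300:540]
cv2.imwrite('pics/v11.png',np.vstack([cv2.resize(np.hstack([a,b]),None,fx=1.66,fy=1.66,interpolation=2)]))"
```

```text
band (array([-35.5,  29.9]), array([47.4, 22.6]), -5.8, array([18.2, 24.4]))
18.7 [470.70677834 -85.96366408 141.18679326] [ 0.13503939 -0.85846712  0.84050001] [ 16.70610551 125.63253748] [ 0.     0.     0.    -0.002  0.    -0.001] 47.63291035639519
```

View pics/v11.png

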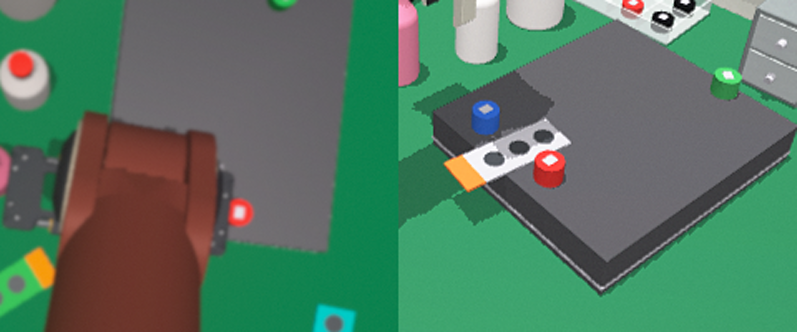

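The pictures show the carrier lying flat between the blue and red mounts, with its orange end at (465,172) in the crop, out over the edge by about 44 mm. All the mounts still stand. Now for the grasp.

```bash
python3 -c "
from w import *
g=E0-ex*23.3+ey*29.5;print(g,full([*g,100],77.5),full([*g,-0.6],77.5))"
```

```text
[ 419.78973578 -176.78991589] [ 0.399 -0.95   0.419 -0.002  0.001  0.031] [ 4.010e-01 -9.430e-01  1.425e+00 -2.000e-03  1.000e-03  3.100e-02]
```

Call:
apply_moves --pt "0.1 -0.25 0 -0.002 0.001 0.015" --pt "0.2 -0.5 0 -0.002 0.001 0.031" --pt "0.3 -0.75 0 -0.002 0.001 0.031" --pt "0.4 -0.95 0.1 -0.002 0.001 0.031" --pt "0.4 -0.95 0.3 -0.002 0.001 0.031" --pt "0.4 -0.95 0.4 -0.002 0.001 0.031" --pt "0.4 -0.95 0.42 -0.002 0.001 0.031" --pt "0.4 -0.95 0.42 -0.002 0.001 0.031" --claw 0.5

```text
t: 19.55
tcp_pos: [419.7, -177.0, 99.7]
eef_rot: [[-0.976, 0.216, -0.002], [0.216, 0.976, -0.0], [0.001, -0.001, -1.0]]
contact_force: [1.0, 0.7, -0.7]
width: 69.6
```

```bash
python3 -c "
from w import *
g=E0-ex*23.3+ey*29.5;s=state();print(s['tcp_pos'],s['width'],full([*g,40],77.5),full([*g,-0.6],77.5))
S=snap('side','side12');print(band(S))
T=snap('top','top12');
a=cv2.imread('pics/top12.png')[140:340,300:540];b=cv2.imread('pics/side12.png')[200:400,270:510]
cv2.imwrite('pics/v12.png',cv2.resize(np.hstack([a,b]),None,fx=1.66,fy=1.66,interpolation=2))"
```

```text
[ 419.68110196 -176.95148589   99.74558941] 69.58775100410739 [-0.002  0.002  0.597 -0.    -0.    -0.   ] [-0.002  0.002  1.003 -0.    -0.    -0.   ]
(array([-35.4,  29.4]), array([46.6, 22.9]), -6.1, array([18.3, 23.7]))
```

View pics/v12.png

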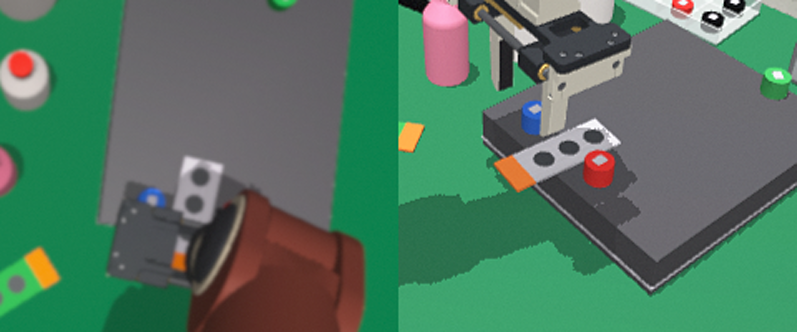

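```bash
python3 -c "
from w import *
d=dict(np.load('top12.npz'));h,s,v=cv2.split(cv2.cvtColor(d['frame'],cv2.COLOR_RGB2HSV))
R=np.zeros_like(h,bool);R[225:275,395:445]=1
m=(R&(s<45)&(v>135)).astype(np.uint8);n,l,st,_=cv2.connectedComponentsWithStats(m);m=l==1+np.argmax(st[1:,4])
P=np.array([slab(ray(d,u,w,53)) for w,u in np.argwhere(m)]);
for lo in range(84,40,-8):
    q=P[(P[:,0]>lo-8)&(P[:,0]<=lo)]
    if len(q):print(lo,len(q),q[:,1].min().round(1),q[:,1].max().round(1))
print(P.max(0),cv2.minAreaRect(P[P[:,0]>55].astype(np.float32)))
for n,b in dict(blue=(378,248,404,275),red=(430,255,458,282)).items():pass
"
```

```text
84 104 -3.4 44.1
76 63 -2.0 45.1
68 54 0.4 44.6
60 85 1.2 45.2
52 94 2.2 45.7
44 54 3.3 45.5
[89.24578961 46.49541452] ((70.30801391601562, 21.31438446044922), (47.436954498291016, 34.14302444458008), 83.1585922241211)
```

The top view's plain end gives a mid of about (21, 26), which agrees with the side view's (18–20, 24–25). The overhang is therefore about 44 mm. Descending beside the orange end.

Call:
apply_moves --pt "0 0.01 0.2 0 0 0" --pt "0 0.01 0.4 0 0 0" --pt "0 0.01 0.6 0 0 0" --pt "0 0.01 0.75 0 0 0" --pt "0 0.01 0.9 0 0 0" --pt "0 0.01 1 0 0 0" --pt "0 0.01 1 0 0 0" --pt "0 0.01 1 0 0 0"

```text
t: 20.45
tcp_pos: [421.0, -176.0, 0.8]
eef_rot: [[-0.977, 0.215, 0.001], [0.215, 0.977, -0.001], [-0.001, -0.001, -1.0]]
contact_force: [-0.5, 0.0, 0.0]
width: 69.7
```

```bash
python3 -c "
from w import *
s=state();print(s['tcp_pos'],s['contact_force'],slab(s['tcp_pos']))
S=snap('side','side13');print(band(S));C=cloud(S)
cv2.imwrite('pics/v13.png',cv2.resize(cv2.imread('pics/side13.png')[200:340,300:480],None,fx=4,fy=4,interpolation=2))"
```

```text
[ 421.03817546 -175.97060325    0.75455046] [-0.52112906  0.02843257  0.00394276] [-22.15534135  30.45897415]
(array([-35.3,  29.8]), array([47.5, 22.9]), -6.1, array([18.4, 24.1]))
```

View pics/v13.png

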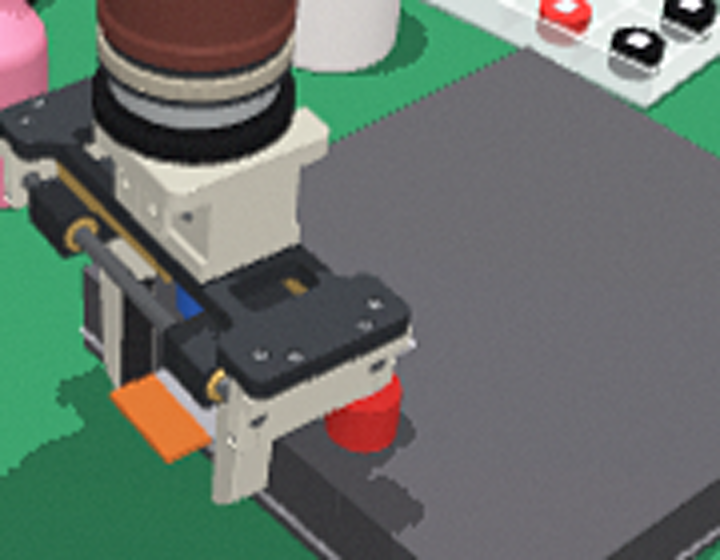

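The fingers straddle the orange end, with their tips below the plate and clear of the granite and the mounts. Closing.

Call:
apply_moves --pt "0 0 0.012 0 0 0" --pt "0 0 0.012 0 0 0" --pt "0 0 0.012 0 0 0" --pt "0 0 0.012 0 0 0" --pt "0 0 0.012 0 0 0" --pt "0 0 0.012 0 0 0" --pt "0 0 0.012 0 0 0" --pt "0 0 0.012 0 0 0" --claw -1 --force 15

```text
t: 21.3
tcp_pos: [421.3, -176.1, -0.1]
eef_rot: [[-0.976, 0.216, 0.002], [0.216, 0.976, -0.001], [-0.002, -0.001, -1.0]]
contact_force: [0.0, -0.1, 1.7]
width: 43.2
```

Call:
apply_moves --pt "0 0 0 0 0 0" --pt "0 0 0 0 0 0" --pt "0 0 0 0 0 0" --pt "0 0 0 0 0 0" --force 55

```text
t: 21.7
tcp_pos: [421.3, -176.1, -0.1]
eef_rot: [[-0.976, 0.216, 0.002], [0.216, 0.976, -0.001], [-0.002, -0.001, -1.0]]
contact_force: [0.0, -0.0, 0.8]
width: 42.0
```

```bash
python3 -c "
from w import *
s=state();print(s['tcp_pos'],s['contact_force'],s['width'],slab(s['tcp_pos']))
S=snap('side','side14');print(band(S))"
```

```text
[ 4.21302500e+02 -1.76123909e+02 -1.49702375e-01] [ 0.03309064 -0.0460221   0.78837162] 42.02385871739369 [-21.87497844  30.33745623]
(array([-35.6,  29.1]), array([46.5, 22.6]), -7.4, array([18. , 22.2]))
```

Call:
apply_moves --pt "0 0 -0.02 0 0 0" --pt "0 0 -0.06 0 0 0" --pt "0 0 -0.12 0 0 0" --pt "0 0 -0.2 0 0 0" --pt "0 0 -0.3 0 0 0" --pt "0 0 -0.4 0 0 0" --pt "0 0 -0.4 0 0 0" --pt "0 0 -0.4 0 0 0"

```text
t: 22.55
tcp_pos: [421.5, -176.1, 40.3]
eef_rot: [[-0.976, 0.216, 0.003], [0.216, 0.977, -0.002], [-0.003, -0.001, -1.0]]
contact_force: [0.0, -0.2, -1.9]
width: 42.2
```

```bash
python3 -c "
from w import *
s=state();print(s['tcp_pos'],s['contact_force'],s['moment'],s['width'])
S=snap('side','side15');C=cloud(S);h,ss,v=cv2.split(cv2.cvtColor(S['frame'],cv2.COLOR_RGB2HSV))
R=np.zeros_like(h,bool);R[220:340,300:480]=1
m=R&(h>8)&(h<24)&(ss>150)&(v>100);n,l,st,_=cv2.connectedComponentsWithStats(m.astype(np.uint8));m=l==1+np.argmax(st[1:,4])
P=C[m];Q=np.c_[[slab(p) for p in P],P[:,2]];print('orange',np.median(Q,0))
cv2.imwrite('pics/v15.png',cv2.resize(cv2.imread('pics/side15.png')[200:340,300:480],None,fx=4,fy=4,interpolation=2))"
```

```text
[ 421.48273728 -176.11379025   40.29873173] [ 0.03686839 -0.1742639  -1.88949257] [ 0.04101717  0.07937152 -0.0378938 ] 42.23954386865992
orange [-35.49969264  30.53336057  92.80397523]
```

View pics/v15.png

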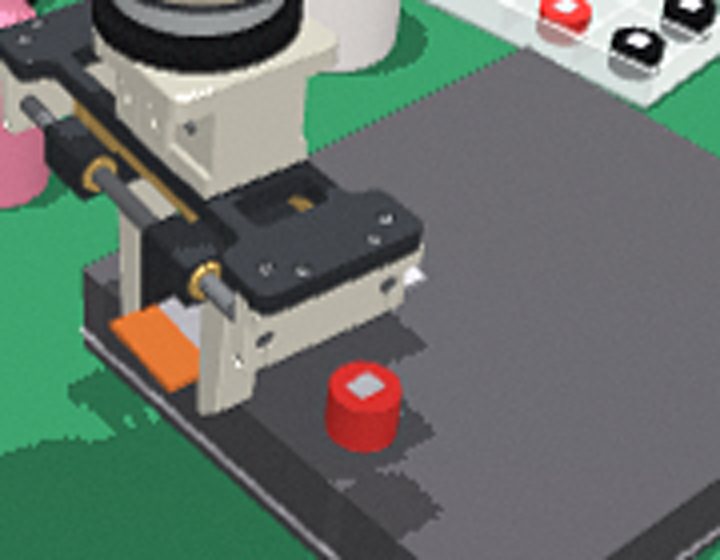

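The carrier is lifted and stays level: the orange end's top is at 92.8 against 93.4 expected, at width 42. Both mounts still stand. Now I'll raise it and carry it over.

Call:
apply_moves --pt "0 0 -0.08 0 0 0" --pt "0 0 -0.2 0 0 0" --pt "0 0 -0.34 0 0 0" --pt "0 0 -0.5 0 0 0" --pt "0 0 -0.66 0 0 0" --pt "0 0 -0.82 0 0 0" --pt "0 0 -0.95 0 0 0" --pt "0 0 -1 0 0 0"

```text
t: 23.4
tcp_pos: [421.5, -176.1, 141.2]
eef_rot: [[-0.976, 0.216, 0.004], [0.216, 0.976, -0.002], [-0.004, -0.001, -1.0]]
contact_force: [-0.5, -0.8, 0.2]
width: 42.6
```

Call:
apply_moves --pt "0 0.06 -0.1 0 0 0" --pt "0 0.16 -0.2 0 0 0" --pt "-0.02 0.3 -0.3 0 0 0" --pt "-0.04 0.45 -0.3 0 0 0" --pt "-0.06 0.6 -0.3 0 0 0" --pt "-0.08 0.75 -0.3 0 0 0" --pt "-0.08 0.9 -0.3 0 0 0" --pt "-0.08 1 -0.3 0 0 0"

```text
t: 24.2
tcp_pos: [450.9, -77.8, 171.2]
eef_rot: [[-0.977, 0.213, 0.003], [0.213, 0.977, -0.001], [-0.003, -0.0, -1.0]]
contact_force: [-0.3, 0.4, -1.0]
width: 42.5
```

Call:
apply_moves --pt "0 0.12 0 0 0 0" --pt "-0.02 0.26 0 0 0 0" --pt "-0.04 0.4 0 0 0 0" --pt "-0.05 0.54 0 0 0 0" --pt "-0.06 0.68 0 0 0 0" --pt "-0.07 0.82 0 0 0 0" --pt "-0.08 0.94 0 0 0 0" --pt "-0.08 1 0 0 0 0"

```text
t: 25.0
tcp_pos: [480.4, 19.8, 171.1]
eef_rot: [[-0.977, 0.211, 0.003], [0.211, 0.977, -0.001], [-0.003, 0.0, -1.0]]
contact_force: [-0.2, 0.3, -0.4]
width: 42.2
```

```bash
cat >> w.py <<'E'
ST=np.array([652.,234.6]);B=np.radians(11.2);sx=np.array([np.cos(B),np.sin(B)]);sy=np.array([-sx[1],sx[0]])
def stg(p):
    q=np.asarray(p)[:2]-ST;return np.array([q@sx,q@sy]).round(1)
def fs(x,y,z,s=None): return full([*(ST+sx*x+sy*y),z],101.2,s)
E
python3 -c "
from w import *
s=state();print(s['tcp_pos'],s['contact_force'],s['width'],s['joint_positions'].round(0));print(fs(-112,0,170))"
```

```text
[480.38226735  19.82855152 171.1378554 ] [-0.2089392   0.29883739 -0.44089487] 42.15490965824707 [ -8.  21.   4. 110.  -2.  49.  75.]
[-1.960e-01  2.017e+00  1.200e-02 -0.000e+00  1.000e-03 -1.300e-01]
```

Call:
apply_moves --pt "0 0.12 0 0 0 -0.01" --pt "-0.02 0.26 0 0 0 -0.02" --pt "-0.04 0.4 0 0 0 -0.03" --pt "-0.05 0.54 0 0 0 -0.04" --pt "-0.06 0.68 0 0 0 -0.05" --pt "-0.07 0.82 0 0 0 -0.06" --pt "-0.08 0.94 0 0 0 -0.065" --pt "-0.1 1 0 0 0 -0.065"

```text
t: 25.8
tcp_pos: [511.4, 117.3, 171.1]
eef_rot: [[-1.0, 0.006, 0.003], [0.006, 1.0, 0.0], [-0.003, 0.0, -1.0]]
contact_force: [-0.5, -0.8, -0.7]
width: 42.3
```

```bash
python3 -c "
from w import *
print(state()['tcp_pos'],fs(-112,0,170))"
```

```text
[511.432512   117.2988617  171.10391919] [-0.301  0.957  0.012 -0.     0.001 -0.064]
```

Call:
apply_moves --pt "-0.04 0.12 0 0 0 -0.01" --pt "-0.08 0.26 0 0 0 -0.02" --pt "-0.13 0.4 0 0 0 -0.03" --pt "-0.18 0.55 0 0 0 -0.04" --pt "-0.22 0.7 0 0 0 -0.05" --pt "-0.26 0.84 0 0 0 -0.06" --pt "-0.3 0.95 0 0 0.001 -0.064" --pt "-0.3 0.957 0 0 0.001 -0.064"

```text
t: 26.6
tcp_pos: [542.3, 215.3, 171.0]
eef_rot: [[-0.981, -0.196, 0.0], [-0.196, 0.981, 0.001], [-0.0, 0.001, -1.0]]
contact_force: [1.0, 0.1, 0.0]
width: 42.1
```

Call:
apply_moves --pt "0 0 0.1 0 0 0" --pt "0 0 0.22 0 0 0" --pt "0 0 0.36 0 0 0" --pt "0 0 0.5 0 0 0" --pt "0 0 0.6 0 0 0" --pt "0 0 0.7 0 0 0" --pt "0 0 0.75 0 0 0" --pt "0 0 0.75 0 0 0"

```text
t: 27.4
tcp_pos: [541.8, 215.0, 95.2]
eef_rot: [[-0.981, -0.196, -0.002], [-0.196, 0.981, 0.0], [0.001, 0.001, -1.0]]
contact_force: [0.7, -0.4, -0.9]
width: 42.3
```

```bash
python3 -c "
from w import *
s=state();print(s['tcp_pos'],s['width'],stg(s['tcp_pos']),fs(-112,0,50))
T=snap('top','top16');S=snap('side','side16')
for n,d,b in(('top',T,(140,235,140,280)),('side',S,(120,260,220,400))):
    h,ss,v=cv2.split(cv2.cvtColor(d['frame'],cv2.COLOR_RGB2HSV));R=np.zeros_like(h,bool);R[b[0]:b[1],b[2]:b[3]]=1
    m=R&(h>8)&(h<24)&(ss>150)&(v>100);print(n,m.sum());C=cloud(d)
    if m.sum(): P=C[m];print(np.median(P,0).round(1),stg(np.median(P,0)))
a=cv2.imread('pics/top16.png')[120:260,130:300];b=cv2.imread('pics/side16.png')[110:250,200:370]
cv2.imwrite('pics/v16.png',cv2.resize(np.hstack([a,b]),None,fx=2.3,fy=2.3,interpolation=2))"
```

```text
[541.8214908  214.96524856  95.15874179] 42.30452829702356 [-111.9    2.1] [ 0.    -0.022  0.452  0.    -0.     0.001]
top 30
[520.1 222.1 148. ] [-131.8   13.3]
side 110
[528.7 211.5 148.1] [-125.4    1.3]
```

View pics/v16.png

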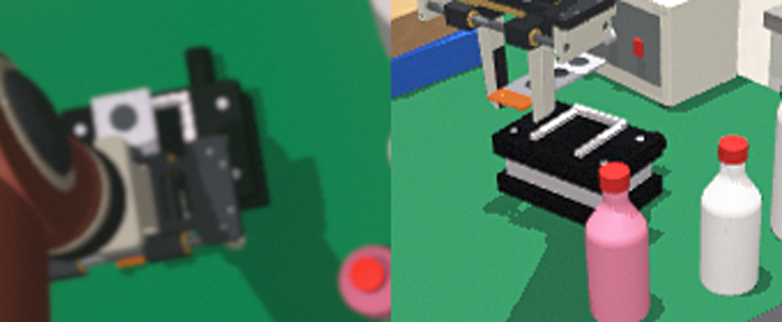

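The carrier hangs level over the stage: its plate reads z=148 against 147.3 expected, with the plain end toward the stop. I'll refine the plain end from the top view before lowering.

```bash
python3 -c "
from w import *
d=dict(np.load('top16.npz'));h,s,v=cv2.split(cv2.cvtColor(d['frame'],cv2.COLOR_RGB2HSV));C=cloud(d)
m=(s<45)&(v>120)&(abs(C[...,2]-148)<12);m[:150]=0;m[200:]=0;m[:,:160]=0;m[:,210:]=0
m=cv2.morphologyEx(m.astype(np.uint8),cv2.MORPH_OPEN,np.ones((3,3)))>0
n,l,st,_=cv2.connectedComponentsWithStats(m.astype(np.uint8));m=l==1+np.argmax(st[1:,4])
print(m.sum(),np.median(C[m][:,2]))
P=np.array([stg(ray(d,u,w,148.8)) for w,u in np.argwhere(m)])
print('xmax',np.sort(P[:,0])[-8:],'ymax/min',P[:,1].max(),P[:,1].min())
for x in range(-45,10,7):
    q=P[(P[:,0]>x)&(P[:,0]<=x+7)]
    if len(q):print(x,len(q),q[:,1].min(),q[:,1].max())
Z=C[m];A=np.c_[[stg(p) for p in Z],np.ones(len(Z))];print('z fit',np.linalg.lstsq(A,Z[:,2],rcond=None)[0])"
```

```text
465 146.9162548125521
xmax [-5.  -4.9 -4.9 -4.8 -4.7 -4.6 -4.5 -4.4] ymax/min 23.7 -20.7
-45 52 -20.7 2.7
-38 82 -20.1 23.1
-31 63 -20.6 23.7
-24 63 -20.6 23.2
-17 90 -19.8 23.5
-10 79 -20.6 22.7
z fit [-2.52352453e-02 -2.39548465e-03  1.46263324e+02]
```

Call:
apply_moves --pt "0.02 -0.017 0.1 0 0 0.001" --pt "0.02 -0.017 0.2 0 0 0.001" --pt "0.02 -0.017 0.3 0 0 0.001" --pt "0.02 -0.017 0.4 0 0 0.001" --pt "0.02 -0.017 0.5 0 0 0.001" --pt "0.02 -0.017 0.6 0 0 0.001" --pt "0.02 -0.017 0.67 0 0 0.001" --pt "0.02 -0.017 0.67 0 0 0.001"

```text
t: 28.3
tcp_pos: [540.2, 213.1, 27.9]
eef_rot: [[-0.981, -0.193, -0.002], [-0.193, 0.981, 0.0], [0.001, 0.001, -1.0]]
contact_force: [0.2, -0.3, -0.4]
width: 42.4
```

Call:
apply_moves --pt "0 0 0 0 0 0" --pt "0 0 0.015 0 0 0" --pt "0 0 0.03 0 0 0" --pt "0 0 0.04 0 0 0" --pt "0 0 0.04 0 0 0"

```text
t: 28.8
tcp_pos: [540.2, 213.1, 24.0]
eef_rot: [[-0.981, -0.193, -0.002], [-0.193, 0.981, 0.0], [0.001, 0.001, -1.0]]
contact_force: [-1.0, -0.1, -1.5]
width: 42.3
```

```bash
cat > plain.py <<'E'
from w import *
def plain(d,zt,zc,tol=7,box=(150,205,160,215)):
    h,s,v=cv2.split(cv2.cvtColor(d['frame'],cv2.COLOR_RGB2HSV));C=cloud(d)
    m=(s<45)&(v>120);b=np.zeros_like(m);b[box[0]:box[1],box[2]:box[3]]=1;m&=b
    n,l,st,_=cv2.connectedComponentsWithStats(m.astype(np.uint8));m=l==1+np.argmax(st[1:,4])
    P=np.array([stg(ray(d,u,w,zt)) for w,u in np.argwhere(m)])
    for x in range(-80,12,5):
        q=P[(P[:,0]>x)&(P[:,0]<=x+5)]
        if len(q):print(x,len(q),q[:,1].min(),q[:,1].max())
E
python3 -c "
from plain import *
s=state();print(s['tcp_pos'],s['contact_force'],s['moment'],s['width'],stg(s['tcp_pos']),fs(-113,0.3,19.4))
d=snap('top','top17');plain(d,74,73)"
```

```text
[540.19993855 213.13039139  23.96748891] [-1.02539995 -0.13245596 -1.46751016] [ 0.02315816  0.03923693 -0.02177026] 42.34043666511487 [-113.8    0.7] [-0.008 -0.004  0.046  0.    -0.    -0.   ]
-75 6 -3.4 4.4
-70 13 -2.2 5.6
-65 16 -2.8 8.5
-60 25 -29.0 11.6
-55 46 -29.9 14.7
-50 64 -30.6 21.6
-45 80 -31.5 32.3
-40 92 -32.5 35.4
-35 86 -33.1 35.1
-30 73 -34.0 35.8
-25 75 -34.7 35.5
-20 81 -35.0 34.5
-15 96 -34.7 35.5
-10 93 -35.0 34.9
-5 43 -34.4 34.3
0 96 -34.7 35.2
5 93 -33.8 34.6
10 5 -10.9 29.9
```

Call:
apply_moves --pt "0 0 0.01 0 0 0" --pt "0 0 0.02 0 0 0" --pt "0 0 0.025 0 0 0" --pt "0 0 0.025 0 0 0"

```text
t: 29.25
tcp_pos: [540.3, 213.1, 21.5]
eef_rot: [[-0.981, -0.193, -0.002], [-0.193, 0.981, 0.0], [0.001, 0.001, -1.0]]
contact_force: [0.5, -0.1, -0.5]
width: 42.5
```

Call:
apply_moves --pt "0 0 0.01 0 0 0" --pt "0 0 0.015 0 0 0" --pt "0 0 0.015 0 0 0"

```text
t: 29.55
tcp_pos: [540.3, 213.2, 20.1]
eef_rot: [[-0.981, -0.193, -0.001], [-0.193, 0.981, 0.0], [0.001, 0.001, -1.0]]
contact_force: [-0.8, 0.6, 0.0]
width: 42.5
```

Call:
apply_moves --pt "0 0 0.005 0 0 0" --pt "0 0 0.01 0 0 0" --pt "0 0 0.01 0 0 0"

```text
t: 29.85
tcp_pos: [540.3, 213.2, 19.3]
eef_rot: [[-0.981, -0.193, -0.001], [-0.193, 0.981, 0.001], [0.001, 0.001, -1.0]]
contact_force: [-0.5, -0.1, 2.8]
width: 42.7
```

It touched down at reported z 19.3 (19.4 expected). Next I'll slide it forward against the stop.

Call:
apply_moves --pt "-0.01 0 0 0 0 0" --pt "-0.02 0 0 0 0 0" --pt "-0.03 0 0 0 0 0" --pt "-0.03 0 0 0 0 0"

```text
t: 30.25
tcp_pos: [543.4, 213.9, 19.4]
eef_rot: [[-0.981, -0.193, -0.001], [-0.193, 0.981, 0.001], [0.001, 0.001, -1.0]]
contact_force: [-1.2, -1.1, 3.3]
width: 41.8
```

Call:
apply_moves --pt "-0.01 0 0 0 0 0" --pt "-0.015 0 0 0 0 0" --pt "-0.015 0 0 0 0 0"

```text
t: 30.55
tcp_pos: [544.9, 214.2, 19.4]
eef_rot: [[-0.981, -0.193, -0.001], [-0.193, 0.981, 0.001], [0.001, 0.001, -1.0]]
contact_force: [-2.3, -1.2, 3.1]
width: 42.2
```

Call:
apply_moves --pt "-0.01 0 0 0 0 0" --pt "-0.015 0 0 0 0 0" --pt "-0.015 0 0 0 0 0"

```text
t: 30.85
tcp_pos: [545.7, 214.4, 19.4]
eef_rot: [[-0.981, -0.193, -0.002], [-0.193, 0.981, 0.0], [0.002, 0.001, -1.0]]
contact_force: [-3.8, -0.2, 4.4]
width: 42.3
```

```bash
python3 -c "
from plain import *
s=state();print(s['tcp_pos'],s['contact_force'],s['width'],stg(s['tcp_pos']))
d=snap('top','top18');plain(d,74,73)"
```

```text
[545.72761461 214.36190698  19.38287196] [-3.8400837  -0.16834942  4.39903264] 42.34205797966211 [-108.2    0.8]
-75 4 -3.4 0.6
-70 11 -4.0 2.2
-65 12 -4.3 4.7
-60 15 -3.7 6.0
-55 24 -29.9 8.8
-50 47 -30.6 13.8
-45 64 -31.5 20.7
-40 75 -32.5 27.6
-35 91 -33.1 32.9
-30 89 -34.0 34.2
-25 77 -34.7 35.1
-20 73 -35.0 34.5
-15 80 -34.7 35.5
-10 94 -35.0 34.9
-5 94 -34.4 34.3
0 96 -34.7 35.2
5 93 -33.8 34.6
10 7 -20.6 29.9
```

Call:
apply_moves --pt "-0.01 0 0 0 0 0" --pt "-0.015 0 0 0 0 0" --pt "-0.015 0 0 0 0 0"

```text
t: 31.2
tcp_pos: [545.6, 214.3, 19.4]
eef_rot: [[-0.981, -0.194, -0.005], [-0.194, 0.981, -0.001], [0.006, 0.0, -1.0]]
contact_force: [-5.4, -1.0, 7.4]
width: 42.2
```

Call:
apply_moves --pt "-0.01 0 0 0 0 0" --pt "-0.015 0 0 0 0 0" --pt "-0.015 0 0 0 0 0"

```text
t: 31.5
tcp_pos: [545.4, 214.3, 19.3]
eef_rot: [[-0.981, -0.194, -0.009], [-0.194, 0.981, -0.002], [0.009, 0.0, -1.0]]
contact_force: [-4.1, -0.4, 6.3]
width: 42.4
```

It is blocked by the stop and no longer advances. Releasing and retreating straight up. I also hold the pose first to relax the force.

Call:
apply_moves --pt "0 0 -0.003 0 0 0" --pt "0 0 -0.003 0 0 0" --force 5

```text
t: 31.7
tcp_pos: [546.2, 214.4, 19.4]
eef_rot: [[-0.981, -0.194, -0.007], [-0.194, 0.981, -0.001], [0.007, 0.0, -1.0]]
contact_force: [-0.2, -0.4, 0.0]
width: 43.6
```

Call:
apply_moves --pt "0 0 0 0 0 0" --pt "0 0 0 0 0 0" --pt "0 0 0 0 0 0" --pt "0 0 0 0 0 0" --pt "0 0 0 0 0 0" --pt "0 0 0 0 0 0" --claw 0.6

```text
t: 32.3
tcp_pos: [546.3, 214.4, 19.4]
eef_rot: [[-0.981, -0.194, -0.007], [-0.194, 0.981, -0.001], [0.007, 0.0, -1.0]]
contact_force: [-0.8, 0.6, -0.4]
width: 74.2
```

```bash
python3 -c "
from plain import *
s=state();print(s['tcp_pos'],s['contact_force'],s['width'],stg(s['tcp_pos']),full(s['tcp_pos'],101.2))"
```

```text
[546.27270674 214.4045828   19.38442238] [-0.82839917  0.61278209 -0.42704999] 74.21663807471637 [-107.6    0.7] [ 0.     0.     0.     0.    -0.002 -0.   ]
```

Call:
apply_moves --pt "0 0 -0.1 0 0 0" --pt "0 0 -0.3 0 0 0" --pt "0 0 -0.5 0 0 0" --pt "0 0 -0.7 0 0 0" --pt "0 0 -0.9 0 0 0" --pt "0 0 -1 0 0 0"

```text
t: 32.9
tcp_pos: [548.1, 215.0, 122.0]
eef_rot: [[-0.981, -0.194, -0.004], [-0.194, 0.981, 0.0], [0.003, 0.001, -1.0]]
contact_force: [-0.1, 0.5, 0.2]
width: 74.2
```

Call:
apply_moves --pt "0 0.1 -0.2 0 0 0" --pt "0 0.3 -0.4 0 0 0" --pt "0.1 0.5 -0.6 0 0 0" --pt "0.2 0.75 -0.6 0 0 0" --pt "0.25 1 -0.6 0 0 0" --pt "0.25 1 -0.6 0 0 0"

```text
t: 33.5
tcp_pos: [501.4, 313.3, 182.4]
eef_rot: [[-0.98, -0.201, -0.005], [-0.201, 0.98, 0.004], [0.004, 0.005, -1.0]]
contact_force: [-0.4, 1.0, -0.4]
width: 74.7
```

Call:
apply_moves --pt "0.1 0.25 0 0 0 0" --pt "0.2 0.5 0 0 0 0" --pt "0.3 0.75 0 0 0 0" --pt "0.4 1 0 0 0 0" --pt "0.4 1 0 0 0 0"

```text
t: 34.0
tcp_pos: [438.9, 406.8, 183.0]
eef_rot: [[-0.978, -0.207, -0.008], [-0.208, 0.978, 0.006], [0.006, 0.008, -1.0]]
contact_force: [0.1, -0.8, -0.5]
width: 74.3
```

Call:
apply_moves --pt "0.1 0.25 0 0 0 0" --pt "0.2 0.5 0 0 0 0" --pt "0.3 0.75 0 0 0 0" --pt "0.4 1 0 0 0 0" --pt "0.4 1 0 0 0 0"

```text
t: 34.5
tcp_pos: [376.3, 498.9, 183.6]
eef_rot: [[-0.977, -0.213, -0.01], [-0.213, 0.977, 0.008], [0.008, 0.01, -1.0]]
contact_force: [0.7, 0.3, -0.9]
width: 74.5
```

```bash
python3 -c "
from m import *
import w
d=snap('top','top20');S=snap('side','side20')
c=carrier(d,zt=73,box=(150,140,240,260));print('carrier',c,'stage: mid',w.stg(c[0]),'yaw-stage',c[1]-11.2,'end',w.stg(c[2]))
C=cloud(d);h,s,v=cv2.split(cv2.cvtColor(d['frame'],cv2.COLOR_RGB2HSV))
def rg(b):
    R=np.zeros_like(h,bool);R[b[1]:b[3],b[0]:b[2]]=1;return R
for n,b in dict(blue=(378,248,404,275),red=(430,255,458,282)).items():
    k=max(comps(rg(b)&((s>110)|(v>170))&~((h>8)&(h<24))),key=lambda c:c[0]);print(n,k[0],k[1])
for n,b in dict(green=(458,122,486,150)).items():
    k=max(comps(rg(b)&(s>150)&(h>45)),key=lambda c:c[0]);print(n,k[1])
k=max(comps(rg((300,168,325,190))&((h<8)|(h>172))&(s>150)),key=lambda c:c[0]);print('cap',k[1])
m=rg((150,140,240,260))&(h>8)&(h<24)&(s>150)&(v>120);print('orange z',np.median(C[m],0))
a=cv2.imread('pics/top20.png')[110:310,130:530];b=cv2.imread('pics/side20.png')[110:310,200:600]
cv2.imwrite('pics/v20.png',cv2.resize(np.vstack([a,b]),None,fx=1.5,fy=1.5,interpolation=2))"
```

```text
carrier (array([592.2310791 , 223.08712769]), np.float64(11.407671928405762), array([528.51517364, 210.23086886]), (140.90892028808594, 69.3301773071289), array([533.90509913, 211.15233285])) stage: mid [-60.9   0.3] yaw-stage 0.20767192840576243 end [-1.259e+02  1.000e-01]
blue 229 [390.83842795 261.11353712]
red 257 [443.08171206 267.66536965]
green [471.23677582 130.41561713]
cap [312.21118012 178.43478261]
orange z [534.35827363 212.24840531  73.62896084]
```

View pics/v20.png

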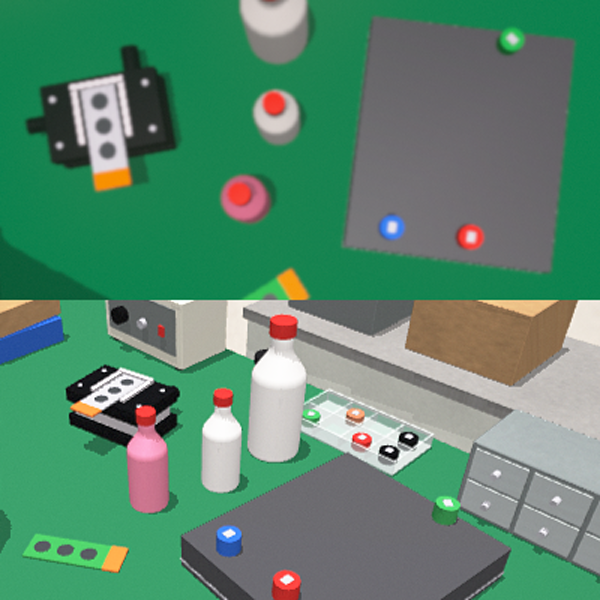

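The final views show the carrier flat between the ribs, with its plain end at the stop and its orange end at (112,180) over the stage front. The mounts and the bottle are where they were to within about 0.1 px; the green one's two masks differ, but its position is the same. The robot is clear of everything, so I'm handing in.

```bash
python3 -c "
from h import *
print(job_done(),state()['t'])"
```

```text
the job is handed in; nothing more can be done
the job is handed in; nothing more can be done
```

The carrier is on the stage as asked, and the job was handed in at about 35 s of robot time. I turned it roughly straight with a fingertip and dragged it orange end first between the blue and red mounts. I left it lying flat with about 44 mm overhanging. Then I gripped it across its width at the orange end, set it down between the ribs, pushed it against the stop until it was blocked, and let go.

**Last checks:**
- **Carrier:** The orange end is centred on the stage to within 1 mm at the height of a flat carrier (73.6 mm, about 73 expected). The band's centre is 120 mm from the stop; 119 mm means fully seated, and calibration is good to about 2 mm. The final outline fit merged the carrier with the ribs, so I relied on the orange band and the contact with the stop instead.
- **Mounts and bottle:** The blue and red mounts and the bottle cap are within 0.1 px of where they started. The green mount stands in place too, but I measured it with a different colour mask, about 1 px off.

**Disagreements:**
- **Fingertip height:** The fingertips ended about 33 mm above the reported TCP, so I set heights by contact and depth instead.
- **Camera views:** The two cameras differed by 2–3 mm on the carrier's position, so the overhang was between 43 and 46 mm.

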